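# Clear the board stage, unfold its crank and feed the board home

## Robot

A 6-joint arm with a two-finger parallel gripper is mounted at the origin on a cart in front of the work surface, level with it; the furniture and walls round the work are solid. World frame = base frame: x ahead of the robot, y to its left, z up, the work surface at z = 0. Lengths are in m, angles in rad, forces in N, time in s.
With the tool pointing down it reaches from about 0.325 to 0.9 m from the base axis. Payload 6.1 kg.
Tool frame: the origin (TCP) lies midway between the tips of the shut fingers; the grasp point (between the pads) lies 19 mm behind it; z points along the fingers, y is the line along which they close (so a half turn about z gives the same grasp; the last joint's range is limited). The gripper opens to 85 mm and grips with 20 to 120 N. Pads are 22 mm wide; open, the fingers measure 114 mm over their backs; the gripper's body (76 mm by 85 mm) begins 54 mm behind the grasp point. The pads swing forward as they close: fully open they stand 13 mm farther back than shut.
Start: joints at [1.007, 0.22, 1.526, -0, 1.395, -0.126], TCP at [0.265, 0.566, 0.231] pointing down, gripper open.
Joint ranges: [-2.98, 2.98], [-0.91, 2.08], [0.09, 2.57], [-1.24, 4.39], [0.2, 2.65], [-2.68, 2.68]. Speed limits (rad/s): [2.57, 2.57, 3.01, 3.14, 3.14, 3.14].

## Interface

Orientations are given as a 3x3 rotation matrix whose columns are the frame's x, y, z axes.
In Python, from cell import bot gives the robot as it stands.
- The arm moves only by the tool servo_tool, never from a script. Its argument "deltas" is a list of rows, each a list of 3 entries, a list of its own where there are three numbers: the closure in counts, from 0 (fully open) to 255 (shut), then the shift along the tool's x, y, z in units of 25 mm (1.0 is 25 mm), then the turn, a rotation vector about the tool's x, y, z in units of 8 degrees (1.0 is 8 degrees). In form: [[jaw, [x, y, z], [rx, ry, rz]], ...]. A call has 1 to 10 rows; each row is the pose to reach, as a shift and turn from the pose commanded when the call began, along the tool's axes at that moment; what a row does not reach only later rows make up. A row lasts 1/8 s, in which the tool goes at most 62.5 mm and 10.7 degrees, less where a joint would pass 70% of its speed; a pose out of reach is approached as far as the arm can. A call with a gripper value outside its range is refused whole. The fingers move at their own pace and stop on an object; the grip force is fixed at half the most. Time passes only in rows, so rows that repeat a pose let the fingers close. It gives the time, the measured TCP pose, the force, the opening and the grip force at its end, in the units of the state.
- bot.get_state(): the state, without advancing time (a new reading comes with each control period).
- bot.grab_frame(name): name is "scene" or "top"; returns a dict with "pixels" (420x560x3 uint8, red, green, blue), "K" (3x3 intrinsics, pixels), "rvec" (rotation vector, rad) and "tvec" (3), from world to camera coordinates, as OpenCV has them. Camera axes: x right, y down, z forward; pixel columns grow to the right and rows downward; lengths in m; the calibration is good to about 2 mm. A picture is of the moment at which its call begins. There is no depth.
- bot.job_done(): hands the job in; it is judged then, once.
The state is a dict: "time": time; "q": joint angles; "joint_velocities": joint speeds; "joint_torque": joint torques, N m; "position": TCP position; "orientation": TCP orientation; "force": force on the tool from outside, world axes, zero at the start; "wrist_torque": the same for the moment, N m; "grip_width": finger opening in m; "gripper_force": force on a finger pad.
Only numpy, scipy, OpenCV 4.12 (cv2) and the standard library are available. Lean on these libraries where they do the work, as an engineer would, in place of code of your own. Each camera call takes 0.05 s, during which the arm holds its last target. There are 200 camera calls.

## Task

First lift the screwdriver that lies across the bed of the crank-fed board stage and lay it flat on the rubber tool mat beside the screwdriver already there, clear of it, parallel to it and with its handle at the same end, wholly on the mat. Then swing the folded crank arm fully out to its stop, without turning the crank shaft meanwhile, and only then crank counterclockwise (seen from above) until the carriage with the board stands fully home against the contact dock, the crank left unfolded. Leave the other things on the bench where they are, and keep the bottle upright.

Things in the scene. Friction and masses are not known exactly. Their poses are not given: they have to be found in the camera images.
- stage: fixed crank-fed board stage: flat aluminium bed 110 mm (its x) by 315 mm (its y, from -165 to +150 mm), top 16 mm above the bench; origin on the bench under the bed, x roughly away from the robot, z up. Grey gearbox with the crank at its +y end, contact dock at its -y end, between them a steel carriage 84x80 mm with a green circuit board, under 57 mm above the bench
- crank_axis (a point): point on the vertical crank shaft, at stage (0, 110 mm), 66 mm above the bench, at the underside of the crank's inner link, on top of the gearbox (66x64 mm, 59 mm high); its axes are those of the stage
- fold_pivot (a point): upright pivot pin at the end of the inner crank link, 34 mm from the crank shaft, 75 mm above the bench. The outer link turns about it. Its x axis points from the shaft to the pivot
- knob (a point): middle of the upright black knob (cylinder 23-24 mm across, from 83 to 135 mm above the bench, this point at 109 mm) at the end of the outer link, 46 mm from the pivot. The outer link's top is 83 mm above the bench; nothing of the stage is higher save the knob. Unfolded, the knob runs 80 mm from the shaft
- crank (a joint): angle of the crank shaft, rad, growing counterclockwise seen from above; starts between -1.0 and 0.5, home stop at 6.3. At 0 the inner link points along the stage's -x (towards the robot). Friction about 0.25 N m; it stays where it is left. 1 rad feeds the carriage 15 mm
- fold (a joint): angle of the outer link about the pivot, rad, growing counterclockwise from above: 0 = folded back over the inner link (knob 12 mm beyond the shaft), 3.14 = unfolded, in line with it, at a stop; so pushing the knob counterclockwise first unfolds it, then turns the shaft. Starts 0 to 0.5. Friction about 0.04 N m, far less than the shaft's; stays where left
- carriage (a joint): travel of the carriage towards the dock (the stage's -y), m: 0.015 times the crank angle; 0.0945 = fully home
- carriage_front (a point): middle of the carriage's front edge (towards the dock), 30 mm above the bench; when home it is at stage y = -115 mm
- screwdriver_bed: loose screwdriver, 184 mm long, 56 to 112 g, across the bed between carriage and dock, handle towards the robot. Origin at its middle on its underside; +y points to the handle's end, z up. Handle 30 mm wide, 29 mm high, flat underneath, y=+8 to +92 mm; blade 5 mm thick, 14 mm up, to y=-92 mm. Gap beside the handle 25 to 50 mm each side
- bed_driver_handle (a point): middle of that screwdriver's handle, near its centre of mass, 50 mm from the origin along +y and 14.5 mm above its underside; the place to grip, across the handle. Its axes are the screwdriver's
- bed_driver_end (a point): butt end of that screwdriver's handle
- bed_driver_tip (a point): blade tip of that screwdriver
- mat: fixed black rubber tool mat, 220 mm (its x) by 180 mm (its y), 3 mm thick, on the bench to the right of the stage; origin under its centre
- screwdriver_mat: loose screwdriver, 160 mm long, 73 g, lying on the mat roughly along the mat's x, near the mat's middle. Origin at its middle on its underside; +y of its frame points to the handle's end. Handle 26 mm wide, 25 mm high, from y=-4 to +80 mm; it must stay where it is
- mat_driver_mid (a point): middle of the mat's screwdriver, 13 mm above its underside; axes as the screwdriver's
- solvent_bottle: loose upright bottle, 49 mm across, 142 mm high, standing behind the stage; origin at the centre of its foot; must stay upright and in place
- solder_spool: loose spool, 58 mm across, 45 mm high, standing in front of the stage; origin at the centre of its foot; must stay in place
- marker_pen: loose pen, 135 mm long, 16 mm thick, lying in front of the stage; origin at its middle; must stay in place
- dock_face (a point): middle of the front of the grey contact dock (100 mm along x, 44 mm along y, 60 mm high), at stage (0, -115 mm), 30 mm above the bench, where the carriage's front edge stops. Overhead, the bench's upper shelf has its front edge about 0.65 m ahead of the robot, 0.54 m above the bench, with cables hanging before it
Mind the look-alikes: they are no part of the job. There is more than one size of the screwdriver_bed; the job needs the larger.

How it is judged:
By the outcome, as a careful person would: the job done as asked, in the order asked, and still so for the second after the job is handed in, with the robot touching nothing.
It also fails if it takes over 72 s, if anything falls off the work surface, if the arm or the gripper's body presses on something with over 40 N, if the wrist force passes 120 N, or if a joint passes its speed limit or range.

## Working session

There is one attempt and no reset: what is moved stays moved. The work goes in short steps, Python scripts to look and compute and a tool call to move; the robot and the scene stay as the last step left them, time stands still between calls to the robot, and variables do not carry over. Pictures are saved under pics/ and viewed, at most 10 in all, crops included, and the job is handed in when it is done.

Besides the shell and the picture viewer there is one more tool, called after "Request:" as name(argument=value, ...), one argument or row to a line, values as JSON. servo_tool: Moves the arm, as the interface text tells. Its arguments: {"type":"object","properties":{"deltas":{"type":"array","items":{"type":"array"}}},"required":["deltas"]}

```bash
mkdir -p pics; ls
cat > h.py <<'E'
import numpy as np, cv2
from cell import bot
def grab(n,save=None):
    f=bot.grab_frame(n)
    if save: cv2.imwrite('pics/'+save,f['pixels'][:,:,::-1])
    return f
def ray(f,uv,z):
    R,_=cv2.Rodrigues(np.array(f['rvec'],float)); t=np.array(f['tvec'],float).ravel(); K=np.array(f['K'])
    uv=np.atleast_2d(np.array(uv,float)); d=(R.T@np.linalg.inv(K)@np.c_[uv,np.ones(len(uv))].T).T
    c=-R.T@t
    return c+d*((z-c[2])/d[:,2])[:,None]
def proj(f,p):
    return cv2.projectPoints(np.atleast_2d(np.array(p,float)),np.array(f['rvec'],float),np.array(f['tvec'],float),np.array(f['K']),None)[0][:,0]
E
python3 - <<'E'
from h import *
for n in ('scene','top'):
    f=grab(n,n+'0.png'); R=cv2.Rodrigues(np.array(f['rvec'],float))[0]
    print(n,-R.T@np.array(f['tvec']).ravel(),np.round(R,2).tolist(),np.round(f['K'],0).tolist())
print(bot.get_state())
E
```

```text
pics
scene [-0.13447709 -0.79481064  0.63573699] [[0.77, -0.64, 0.0], [-0.3, -0.37, -0.88], [0.56, 0.68, -0.48]] [[460.0, 0.0, 282.0], [0.0, 460.0, 210.0], [0.0, 0.0, 1.0]]
top [0.34684705 0.00707262 1.00611097] [[-0.01, -1.0, -0.01], [-0.99, 0.01, -0.17], [0.17, 0.0, -0.99]] [[397.0, 0.0, 279.0], [0.0, 397.0, 210.0], [0.0, 0.0, 1.0]]
{'time': 0.1, 'q': array([ 1.00689069e+00,  2.21162016e-01,  1.52747870e+00,  4.04609571e-06,
        1.39474777e+00, -1.26118479e-01]), 'joint_velocities': array([-7.86972963e-04, -1.00821760e-03, -4.10096446e-03,  5.40152493e-04,
       -3.13742418e-03,  1.76215500e-05]), 'joint_torque': array([ 9.72086200e-04, -4.98248112e+01, -3.90546119e+01, -1.52833049e-04,
        5.71828321e-03, -9.44435169e-05]), 'position': array([0.26467572, 0.56558156, 0.23030905]), 'orientation': array([[-9.05691571e-01,  4.23936141e-01, -9.63221722e-04],
       [ 4.23937172e-01,  9.05690331e-01, -1.51565903e-03],
       [ 2.29837961e-04, -1.78106510e-03, -9.99998387e-01]]), 'force': array([ 1.01632958, -0.72298152, -0.25708779]), 'wrist_torque': array([-0.07251684, -0.01733571,  0.00548132]), 'gripper_force': 0.0, 'grip_width': 0.08552273196388638}
```

View pics/top0.png

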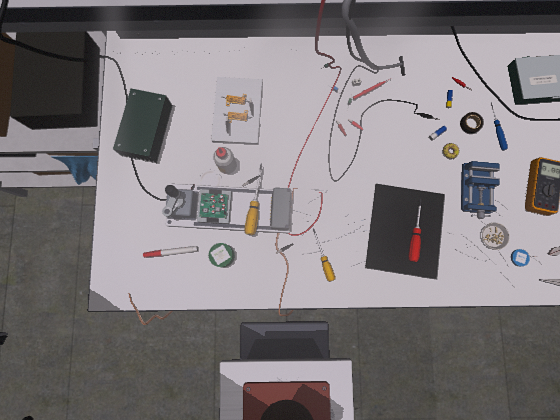

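View pics/scene0.png

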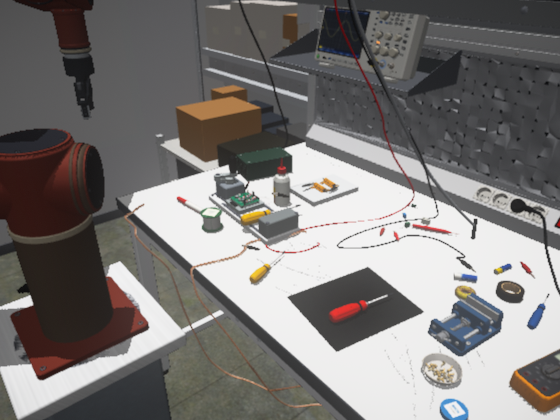

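The top view shows the stage at (165-295, 185-232), the large driver lying across it (handle about (252,218), tip (262,165)), the mat (366-443, 184-278) with the red driver, and a small look-alike driver at (325,257). I'll zoom in on the stage and mat.

Run:
```python
from h import *
f=grab('top'); im=f['pixels'][:,:,::-1]
c=cv2.resize(im[145:285,150:310],None,fx=5,fy=5,interpolation=cv2.INTER_CUBIC)[:600]
cv2.imwrite('pics/c1.png',c)
hsv=cv2.cvtColor(f['pixels'],cv2.COLOR_RGB2HSV)
def blobs(m,name,z,lo,roi=None):
    m=m.astype(np.uint8)
    cs,_=cv2.findContours(m,cv2.RETR_EXTERNAL,cv2.CHAIN_APPROX_NONE)
    for c in cs:
        if cv2.contourArea(c)<lo: continue
        r=cv2.minAreaRect(c); b=cv2.boxPoints(r)
        print(name,cv2.contourArea(c),np.round(r[0],1),'ctr',np.round(ray(f,r[0],z)[0],3),'box',np.round(ray(f,b,z)[:,:2],3).tolist())
H,S,V=hsv[...,0],hsv[...,1],hsv[...,2]
blobs((H>15)&(H<30)&(S>150)&(V>100),'yellow',.03,60)
blobs(((H<6)|(H>174))&(S>150)&(V>80),'red',.016,60)
blobs((H>50)&(H<90)&(S>80)&(V>50),'green',.04,100)
m=np.zeros(H.shape,bool);m[175:290,355:455]=1
blobs((V<60)&m,'mat',.003,1000)
```

```text
yellow 115.0 [327.7 270.8] ctr [ 0.361 -0.106  0.03 ] box [[0.38, -0.091], [0.386, -0.108], [0.342, -0.121], [0.337, -0.104]]
yellow 123.5 [250.3 220. ] ctr [0.488 0.082 0.03 ] box [[0.459, 0.095], [0.52, 0.087], [0.518, 0.07], [0.457, 0.077]]
red 210.5 [414.7 247.7] ctr [ 0.415 -0.326  0.016] box [[0.385, -0.307], [0.449, -0.321], [0.445, -0.345], [0.381, -0.331]]
green 121.0 [212.2 206.5] ctr [0.522 0.176 0.04 ] box [[0.499, 0.207], [0.549, 0.205], [0.545, 0.144], [0.495, 0.147]]
mat 5765.5 [405.5 230.7] ctr [ 0.459 -0.31   0.003] box [[0.365, -0.201], [0.583, -0.24], [0.557, -0.421], [0.341, -0.377]]
```

View pics/c1.png

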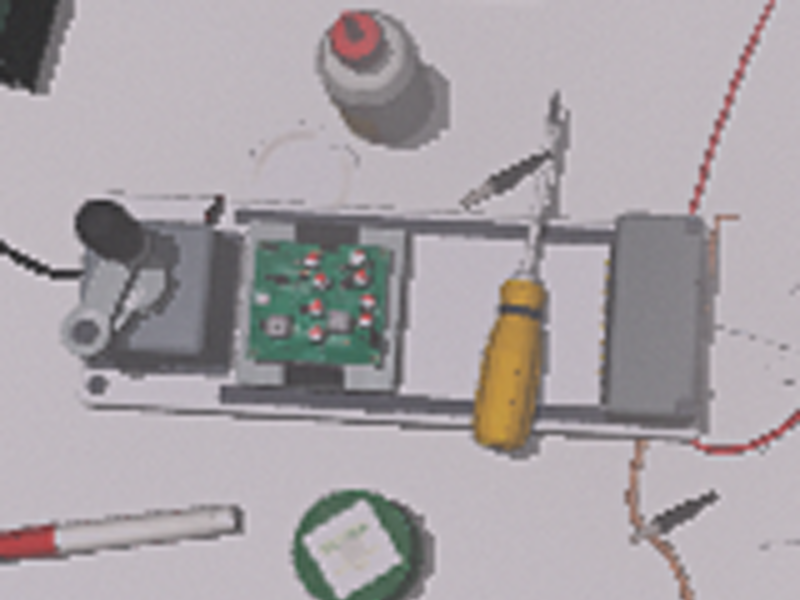

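The zoom shows the driver's butt end at about (500,447), its tip at (556,95), the carriage front edge at x≈405, and the dock face at x≈606. The crank's fold pivot is at (87,333), the shaft near (150,288) and the knob top at (105,225). The bottle cap is at (355,35). Next I'll turn these into world positions.

Run:
```python
from h import *
f=grab('top')
P=lambda u,v,z,n: print(n,np.round(ray(f,(u/5+150-.4,v/5+145-.4),z)[0],3))
for a in [(500,447,.03,'butt'),(521,283,.03,'collar'),(556,95,.03,'tip'),(475,370,.03,'hl'),(541,370,.03,'hr'),
 (404,235,.03,'car_front_back'),(404,390,.03,'car_front'),(608,230,.06,'dockL'),(603,415,.06,'dockL2'),(700,215,.06,'dockR'),(695,425,.06,'dockR2'),
 (83,402,.016,'bed fl'),(705,437,.016,'bed fr'),(105,192,.016,'bed bl'),(87,333,.083,'pivot'),(150,290,.083,'shaft?'),(103,224,.135,'knobtop'),(148,262,.083,'knobbase'),
 (210,220,.059,'gb br'),(205,355,.059,'gb fr'),(85,225,.059,'gb bl'),
 (355,35,.142,'cap'),(385,115,.0,'bottlefoot'),(355,545,.045,'spool'),(235,520,.01,'pen end')]: P(*a)
im=f['pixels']
# red driver shaft
hsv=cv2.cvtColor(im,cv2.COLOR_RGB2HSV);
c=cv2.resize(im[175:290,355:455,::-1],None,fx=5,fy=5,interpolation=cv2.INTER_CUBIC)
cv2.imwrite('pics/c2.png',c)
```

```text
butt [0.453 0.084 0.03 ]
collar [0.536 0.073 0.03 ]
tip [0.633 0.055 0.03 ]
hl [0.492 0.096 0.03 ]
hr [0.492 0.064 0.03 ]
car_front_back [0.561 0.132 0.03 ]
car_front [0.483 0.132 0.03 ]
dockL [0.556 0.029 0.06 ]
dockL2 [0.465 0.032 0.06 ]
dockR [ 0.563 -0.016  0.06 ]
dockR2 [ 0.459 -0.012  0.06 ]
bed fl [0.481 0.295 0.016]
bed fr [ 0.459 -0.018  0.016]
bed bl [0.589 0.288 0.016]
pivot [0.504 0.275 0.083]
shaft? [0.525 0.246 0.083]
knobtop [0.545 0.254 0.135]
knobbase [0.538 0.247 0.083]
gb br [0.564 0.224 0.059]
gb fr [0.497 0.224 0.059]
gb bl [0.562 0.285 0.059]
cap [0.63  0.141 0.142]
bottlefoot [0.632 0.147 0.   ]
spool [0.405 0.153 0.045]
pen end [0.421 0.219 0.01 ]
```

View pics/c2.png

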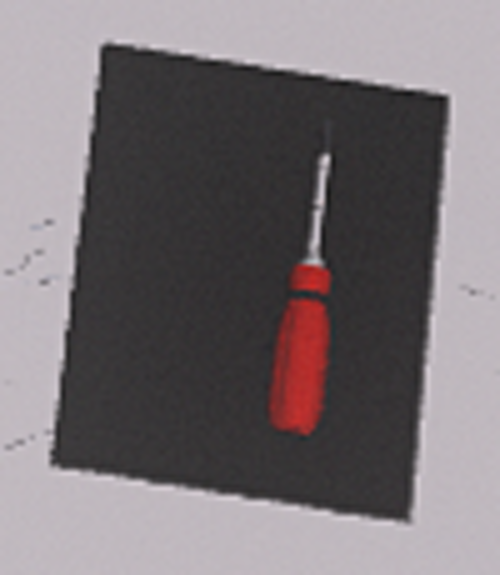

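The mat spans (52-448, 43-520) in this crop. The red driver runs from its butt at (293,433) to its tip at (328,122), with free mat to its left. I'll compute the place pose and the approach moves.

```bash
cat >> h.py <<'E'
def delta(p,yaw,cp,cyaw):
    """units shift (tool axes, tool down) & rz units from (cp,cyaw) to (p,yaw); yaw=world angle of tool y"""
    d=np.array(p)-np.array(cp); y=np.array([np.cos(cyaw),np.sin(cyaw),0]); z=np.array([0,0,-1.]); x=np.cross(y,z)
    return np.round(np.array([d@x,d@y,d@z])/.025,2), round(float(-np.degrees((yaw-cyaw+np.pi)%(2*np.pi)-np.pi)/8),2)
E
python3 - <<'E'
from h import *
f=grab('top')
Q=lambda u,v,z: ray(f,(u/5+355-.4,v/5+175-.4),z)[0]
c=[Q(u,v,.003) for u,v in [(102,43),(448,95),(410,520),(52,465)]]
print(np.round(c,3)); m=np.mean(c,0)
xa=(c[0]+c[1]-c[2]-c[3])[:2]; xa/=np.linalg.norm(xa); print('mat c',m,'xdir',xa)
b=Q(295,433,.016);co=Q(311,268,.016);t=Q(328,122,.016); print('red',b,co,t,np.linalg.norm(b-t))
d=(t-b)[:2];d/=np.linalg.norm(d);n=np.array([-d[1],d[0]]);print('dir',d)
# place: centre such that middle along mat x, n offset 
for off in (.05,.055,.06):
    mid=b[:2]+d*.08+n*off
    s=(m[:2]-mid)@xa; ctr=mid+d*s/(d@xa)
    h=ctr-d*.05; rel=ctr-m[:2]; print(off,'ctr',ctr,'handle',h,[ (rel@xa+e*(d@xa)*.092, rel@[-xa[1],xa[0]]+e*.092*(d@[-xa[1],xa[0]])) for e in(-1,1)])
s=bot.get_state(); print(delta([.494,.078,.12],np.arctan2(.987,.159),s['position'],np.arctan2(.9057,.4239)))
E
```

```text
[[ 0.584 -0.239  0.003]
 [ 0.554 -0.416  0.003]
 [ 0.338 -0.379  0.003]
 [ 0.368 -0.202  0.003]]
mat c [ 0.46110082 -0.30904038  0.003     ] xdir [ 0.98590025 -0.16733406]
red [ 0.38172543 -0.32059155  0.016     ] [ 0.46370476 -0.33432736  0.016     ] [ 0.53814212 -0.34824373  0.016     ] 0.15884213926320098
dir [ 0.98473047 -0.17408591]
0.05 ctr [ 0.46525199 -0.28458251] handle [ 0.41601546 -0.27587821] [(np.float64(-0.0919978400343745), np.float64(0.02543807190274128)), (np.float64(0.0919978400343745), np.float64(0.02417723248451013))]
0.055 ctr [ 0.46608868 -0.27965289] handle [ 0.41685215 -0.2709486 ] [(np.float64(-0.09199784003437449), np.float64(0.030438189294933603)), (np.float64(0.09199784003437451), np.float64(0.029177349876702452))]
0.06 ctr [ 0.46692537 -0.27472327] handle [ 0.41768884 -0.26601898] [(np.float64(-0.0919978400343745), np.float64(0.03543830668712586)), (np.float64(0.0919978400343745), np.float64(0.034177467268894715))]
(array([-16.57, -13.79,   4.43]), -1.99)
```

Request:
servo_tool(
  deltas=[
    [110,[-2.2,-1.8,0],[0,0,-0.5]],
    [110,[-4.4,-3.6,0],[0,0,-1]],
    [110,[-6.4,-5.4,0],[0,0,-1.5]],
    [110,[-8.5,-7.1,0],[0,0,-2]],
    [110,[-10.6,-8.8,0.5],[0,0,-2]],
    [110,[-12.6,-10.5,1],[0,0,-2]],
    [110,[-14.6,-12.2,2],[0,0,-2]],
    [110,[-16.57,-13.8,3],[0,0,-2]],
    [110,[-16.57,-13.8,4],[0,0,-2]],
    [110,[-16.57,-13.8,4.4],[0,0,-2]],
  ],
)

```text
time: 1.5
position: [0.493, 0.0751, 0.1186]
orientation: [[-0.987, 0.162, -0.004], [0.162, 0.987, -0.001], [0.004, -0.001, -1.0]]
force: [-0.7, -0.1, 0.3]
grip_width: 0.0488
gripper_force: 0.0
```

Run:
```python
from h import *
f=grab('top'); g=grab('scene'); s=bot.get_state(); print(s['position'],s['orientation'],s['grip_width'],s['time'])
a=cv2.resize(f['pixels'][130:270,170:310,::-1],(400,400),interpolation=cv2.INTER_CUBIC)
b=cv2.resize(g['pixels'][120:260,190:330,::-1],(400,400),interpolation=cv2.INTER_CUBIC)
cv2.imwrite('pics/d1.png',np.hstack([a,b]))
```

```text
[0.49260125 0.07770372 0.11973569] [[-9.87198874e-01  1.59454053e-01 -3.57601247e-03]
 [ 1.59453631e-01  9.87205336e-01  4.04631376e-04]
 [ 3.59477871e-03 -1.70756534e-04 -9.99993524e-01]] 0.04843916967576686 1.6
```

View pics/d1.png

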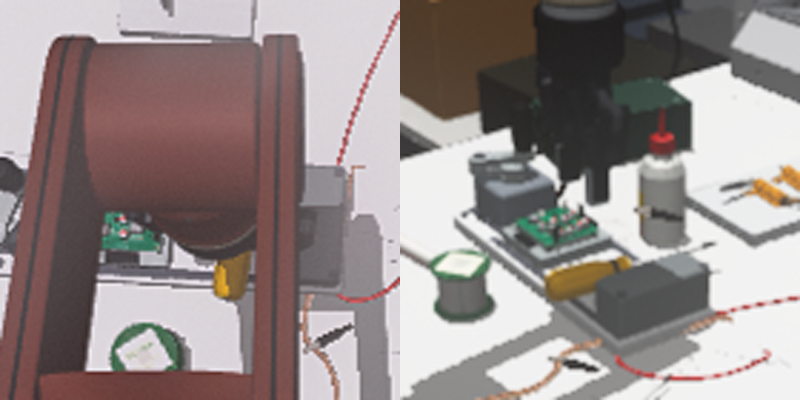

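The arm now hides the stage from the top camera. In the scene view the fingers hang over the handle at about (585,190), with the handle at (590,280). I'll descend and grip.

Request:
servo_tool(
  deltas=[
    [110,[0,0,1],[0,0,0]],
    [110,[0,0,2],[0,0,0]],
    [110,[0,0,2.7],[0,0,0]],
    [110,[0,0,3.3],[0,0,0]],
    [110,[0,0,3.9],[0,0,0]],
    [110,[0,0,3.9],[0,0,0]],
  ],
)

```text
time: 2.35
position: [0.4929, 0.0781, 0.0227]
orientation: [[-0.987, 0.158, -0.002], [0.158, 0.987, 0.0], [0.002, -0.0, -1.0]]
force: [-0.1, -0.1, 1.2]
grip_width: 0.0484
gripper_force: 0.0
```

Request:
servo_tool(
  deltas=[
    [160,[0,0,0],[0,0,0]],
    [200,[0,0,0],[0,0,0]],
    [200,[0,0,0],[0,0,0]],
    [200,[0,0,0],[0,0,0]],
    [200,[0,0,0],[0,0,0]],
  ],
)

```text
time: 2.98
position: [0.4946, 0.0779, 0.0246]
orientation: [[-0.987, 0.158, 0.002], [0.158, 0.987, -0.0], [-0.001, 0.0, -1.0]]
force: [-1.4, -0.3, 6.2]
grip_width: 0.0286
gripper_force: 61.1
```

Request:
servo_tool(
  deltas=[
    [200,[0,0,-0.3],[0,0,0]],
    [200,[0,0,-0.8],[0,0,0]],
    [200,[0,0,-1.5],[0,0,0]],
    [200,[0,0,-2.5],[0,0,0]],
    [200,[0,0,-3.5],[0,0,0]],
    [200,[0,0,-4],[0,0,0]],
  ],
)

```text
time: 3.72
position: [0.495, 0.078, 0.1264]
orientation: [[-0.987, 0.158, 0.003], [0.158, 0.987, 0.0], [-0.003, 0.001, -1.0]]
force: [0.3, -0.8, -1.2]
grip_width: 0.0288
gripper_force: 60.5
```

Run:
```python
from h import *
g=grab('scene'); s=bot.get_state(); print(s['position'],s['orientation'],s['grip_width'],s['gripper_force'],s['time'])
b=cv2.resize(g['pixels'][110:270,190:350,::-1],(600,600),interpolation=cv2.INTER_CUBIC)
cv2.imwrite('pics/e1.png',b)
R=np.array(s['orientation'])
print(delta([.4187,-.260,.12],np.arctan2(.985,.174),s['position'],np.arctan2(R[1,1],R[0,1])))
```

```text
[0.49561632 0.0780115  0.12728832] [[-9.87465176e-01  1.57767456e-01  4.68579578e-03]
 [ 1.57769180e-01  9.87476018e-01 -1.69178620e-06]
 [-4.62737787e-03  7.37603577e-04 -9.99989022e-01]] 0.02867561500403311 60.47162175178528 3.775
(array([  0.91, -13.84,   0.29]), 0.12)
```

View pics/e1.png

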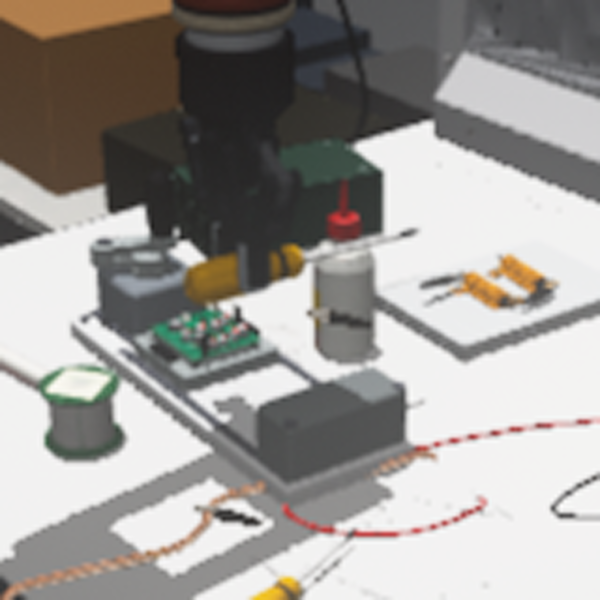

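The driver is held by its handle, level, and clear of the stage: handle at (240,270), blade tip at (415,233). I'll carry it over to the mat.

Request:
servo_tool(
  deltas=[
    [200,[0.9,-1,-0.4],[0,0,0]],
    [200,[0.9,-2.8,-0.4],[0,0,0]],
    [200,[0.9,-4.8,-0.4],[0,0,0]],
    [200,[0.9,-6.8,-0.4],[0,0,0]],
    [200,[0.9,-8.8,0],[0,0,0.1]],
    [200,[0.9,-10.8,0.6],[0,0,0.1]],
    [200,[0.9,-12.6,1.2],[0,0,0.1]],
    [200,[0.9,-13.8,2],[0,0,0.1]],
    [200,[0.9,-13.8,2.5],[0,0,0.1]],
    [200,[0.9,-13.8,2.5],[0,0,0.1]],
  ],
)

```text
time: 5.03
position: [0.416, -0.2577, 0.0597]
orientation: [[-0.985, 0.172, -0.003], [0.172, 0.985, 0.003], [0.003, 0.002, -1.0]]
force: [0.0, 0.1, -0.4]
grip_width: 0.0287
gripper_force: 60.3
```

Run:
```python
from h import *
g=grab('scene');f=grab('top'); s=bot.get_state(); print(s['position'],s['orientation'],s['grip_width'],s['gripper_force'],s['time'])
b=cv2.resize(g['pixels'][230:370,270:450,::-1],(540,420),interpolation=cv2.INTER_CUBIC)
a=cv2.resize(f['pixels'][170:290,360:450,::-1],(260,346),interpolation=cv2.INTER_CUBIC); a=cv2.copyMakeBorder(a,0,74,0,0,0)
cv2.imwrite('pics/e2.png',np.hstack([b,a]))
R=np.array(s['orientation'])
print(delta([.4187,-.260,.012],np.arctan2(.985,.174),s['position'],np.arctan2(R[1,1],R[0,1])))
```

```text
[ 0.41733126 -0.25814433  0.06133738] [[-9.85336479e-01  1.70622134e-01 -3.33365529e-04]
 [ 1.70621938e-01  9.85336417e-01  5.47960138e-04]
 [ 4.21971324e-04  4.83045640e-04 -9.99999794e-01]] 0.02883104638414574 60.28610944747925 5.125
(array([-0.07, -0.06,  1.97]), 0.02)
```

View pics/e2.png

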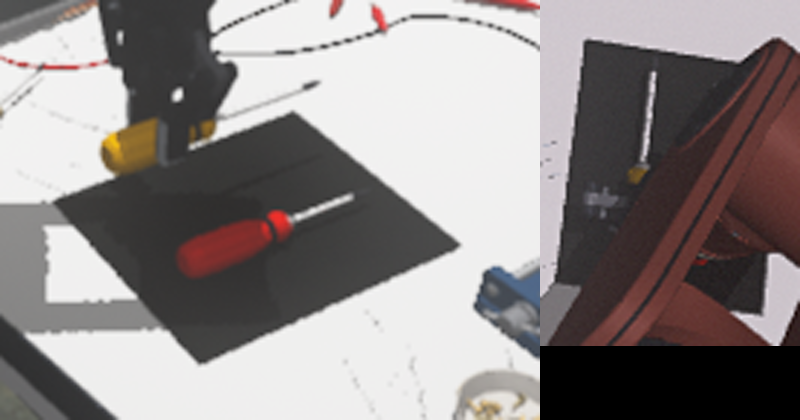

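The driver hangs over the mat to the left of the red one and parallel to it: tip at (655,70) in the top inset, on the mat. I'll lower it, release and rise.

Request:
servo_tool(
  deltas=[
    [200,[0,0,0.8],[0,0,0]],
    [200,[0,0,1.4],[0,0,0]],
    [200,[0,0,1.7],[0,0,0]],
    [200,[0,0,1.85],[0,0,0]],
    [200,[0,0,1.93],[0,0,0]],
    [200,[0,0,1.97],[0,0,0]],
    [200,[0,0,1.97],[0,0,0]],
  ],
)

```text
time: 6.0
position: [0.4173, -0.2593, 0.0123]
orientation: [[-0.985, 0.172, 0.0], [0.172, 0.985, -0.0], [-0.0, -0.0, -1.0]]
force: [-0.1, 0.6, -1.3]
grip_width: 0.0289
gripper_force: 60.3
```

Request:
servo_tool(
  deltas=[
    [185,[0,0,0],[0,0,0]],
    [170,[0,0,0],[0,0,0]],
    [150,[0,0,0],[0,0,0]],
    [130,[0,0,0],[0,0,0]],
    [125,[0,0,0],[0,0,0]],
    [125,[0,0,-1],[0,0,0]],
    [125,[0,0,-3],[0,0,0]],
    [125,[0,0,-5],[0,0,0]],
    [125,[0,0,-6],[0,0,0]],
  ],
)

```text
time: 7.12
position: [0.4184, -0.2602, 0.1655]
orientation: [[-0.985, 0.172, 0.004], [0.172, 0.985, -0.003], [-0.004, -0.002, -1.0]]
force: [-0.7, 0.3, 0.5]
grip_width: 0.0433
gripper_force: 0.0
```

The driver is released. I'll measure it on the mat once the arm has moved away. Next I'll write a small planner for the move to the knob and the unfold arc.

```bash
cat >> h.py <<'E'
def here():
    s=bot.get_state(); R=np.array(s['orientation']); return s,np.array(s['position']),np.arctan2(R[1,1],R[0,1])
def rows(wps,jaw,cp,cyaw):
    """wps: list of (x,y,z,yaw deg); prints calls of <=10 rows, chained"""
    out=[]
    for i,(x,y,z,w) in enumerate(wps):
        if i%10==0:
            if i: cp=np.array(wps[i-1][:3]);cyaw=np.radians(wps[i-1][3]); print('CALL',out); out=[]
        d,r=delta([x,y,z],np.radians(w),cp,cyaw); out.append([jaw,d.tolist(),[0,0,r]])
    print('CALL',out)
E
python3 - <<'E'
from h import *
s,p,y=here(); print(p,np.degrees(y))
k=np.array([.545,.2535,.19])
w=[]
for i in range(20):
    a=min(1,(i+1)/14); q=(1-a)*p+a*k; w.append((*q,np.degrees(y)+(-116-np.degrees(y))*(i+1)/20))
rows(w,125,p,y)
E
```

```text
[ 0.41839401 -0.26016074  0.16545303] 80.11787906147717
CALL [[125, [-0.1, 1.51, -0.07], [0, 0, 1.23]], [125, [-0.21, 3.02, -0.14], [0, 0, 2.45]], [125, [-0.31, 4.52, -0.21], [0, 0, 3.68]], [125, [-0.42, 6.03, -0.28], [0, 0, 4.9]], [125, [-0.52, 7.54, -0.35], [0, 0, 6.13]], [125, [-0.63, 9.05, -0.42], [0, 0, 7.35]], [125, [-0.73, 10.56, -0.49], [0, 0, 8.58]], [125, [-0.84, 12.06, -0.56], [0, 0, 9.81]], [125, [-0.94, 13.57, -0.63], [0, 0, 11.03]], [125, [-1.04, 15.08, -0.7], [0, 0, 12.26]]]
CALL [[125, [1.51, -0.11, -0.07], [0, 0, 1.23]], [125, [3.02, -0.22, -0.14], [0, 0, 2.45]], [125, [4.52, -0.32, -0.21], [0, 0, 3.68]], [125, [6.03, -0.43, -0.28], [0, 0, 4.9]], [125, [6.03, -0.43, -0.28], [0, 0, 6.13]], [125, [6.03, -0.43, -0.28], [0, 0, 7.35]], [125, [6.03, -0.43, -0.28], [0, 0, 8.58]], [125, [6.03, -0.43, -0.28], [0, 0, 9.81]], [125, [6.03, -0.43, -0.28], [0, 0, 11.03]], [125, [6.03, -0.43, -0.28], [0, 0, 12.26]]]
```

Request:
servo_tool(
  deltas=[
    [125,[-0.1,1.5,-0.1],[0,0,1.2]],
    [125,[-0.2,3,-0.2],[0,0,2.4]],
    [125,[-0.3,4.5,-0.3],[0,0,3.7]],
    [125,[-0.4,6,-0.4],[0,0,4.9]],
    [125,[-0.5,7.5,-0.5],[0,0,6.1]],
    [125,[-0.6,9,-0.6],[0,0,7.3]],
    [125,[-0.7,10.5,-0.7],[0,0,8.6]],
    [125,[-0.8,12,-0.7],[0,0,9.8]],
    [125,[-0.9,13.5,-0.7],[0,0,11]],
    [125,[-1,15,-0.7],[0,0,12.2]],
  ],
)

```text
time: 8.38
position: [0.5064, 0.1072, 0.1796]
orientation: [[0.306, 0.952, 0.0], [0.952, -0.306, -0.0], [-0.0, 0.0, -1.0]]
force: [-0.1, -0.8, -0.1]
grip_width: 0.0436
gripper_force: 0.0
```

Run:
```python
from h import *
s,p,y=here(); print(p,np.degrees(y),s['q'])
print(delta([.545,.2535,.19],np.radians(-116),p,y))
f=grab('top'); cv2.imwrite('pics/m1.png',cv2.resize(f['pixels'][165:290,345:460,::-1],None,fx=4,fy=4,interpolation=cv2.INTER_CUBIC))
hsv=cv2.cvtColor(f['pixels'],cv2.COLOR_RGB2HSV);H,S,V=[hsv[...,i] for i in range(3)]
for n,m,z in [('y',(H>15)&(H<30)&(S>120)&(V>80),.018),('r',((H<6)|(H>174))&(S>150)&(V>80),.016)]:
    m=m.copy(); m[:,:360]=0; m[:,450:]=0; m[:180]=0;m[285:]=0
    v,u=np.nonzero(m); P=ray(f,np.c_[u,v],z)[:,:2]; c=P.mean(0); e=np.linalg.eigh(np.cov(P.T)); d=e[1][:,1]; d*=np.sign(d[0]); print(n,len(u),c,d,((P-c)@d).min(),((P-c)@d).max())
```

```text
[0.50636361 0.10723565 0.17962595] -17.797602237745195 [ 5.63102345e-02  6.37490990e-03  1.85901078e+00 -1.02368803e-04
  1.27596528e+00  3.66966727e-01]
(array([ 6.04, -0.32, -0.41]), 12.28)
y 344 [ 0.4136299  -0.25948659] [ 0.98596523 -0.16695076] -0.03756487763294421 0.04539975254617053
r 275 [ 0.42012432 -0.32655244] [ 0.98236023 -0.18699833] -0.03774765663022363 0.04485455607133689
```

View pics/m1.png

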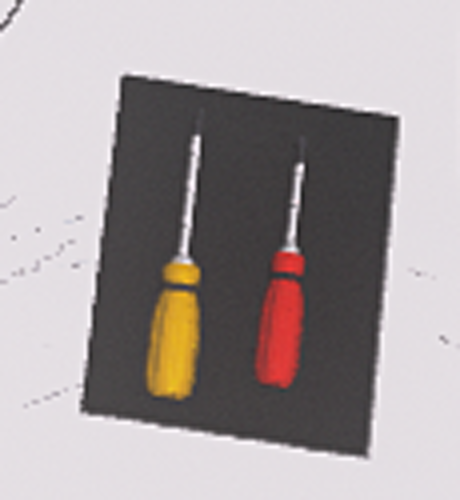

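The yellow driver lies on the mat to the left of the red one, parallel to it and well inside the mat edges, with its handle at the same end: butt at (170,398), tip at (200,112). Now on to the knob.

Request:
servo_tool(
  deltas=[
    [125,[1.5,-0.1,-0.1],[0,0,1.2]],
    [125,[3,-0.2,-0.1],[0,0,2.5]],
    [125,[4.5,-0.3,-0.2],[0,0,3.7]],
    [125,[6,-0.3,-0.3],[0,0,4.9]],
    [125,[6.04,-0.32,-0.4],[0,0,6.1]],
    [125,[6.04,-0.32,-0.4],[0,0,7.3]],
    [125,[6.04,-0.32,-0.4],[0,0,8.6]],
    [125,[6.04,-0.32,-0.4],[0,0,9.8]],
    [125,[6.04,-0.32,-0.4],[0,0,11]],
    [125,[6.04,-0.32,-0.4],[0,0,12.2]],
  ],
)

```text
time: 9.68
position: [0.5439, 0.2522, 0.1894]
orientation: [[0.904, -0.428, -0.0], [-0.428, -0.904, -0.0], [-0.0, 0.0, -1.0]]
force: [-0.8, -0.0, 0.2]
grip_width: 0.0436
gripper_force: 0.0
```

Run:
```python
from h import *
s,p,y=here(); print(p,np.degrees(y),s['q'])
g=grab('scene')
print(proj(g,[[.545,.2535,.109],[.5063,.2731,.083],[.5327,.2517,.083]]), proj(g,[p]))
im=g['pixels'][130:230,180:300,::-1]
cv2.imwrite('pics/k1.png',cv2.resize(im,None,fx=6,fy=6,interpolation=cv2.INTER_CUBIC))
```

```text
[0.54386331 0.25220091 0.18941909] -115.36409630382013 [ 3.02728597e-01  1.92439977e-01  1.63901778e+00 -2.23955352e-05
  1.31041866e+00  2.31621770e+00]
[[232.47259408 165.00748406]
 [218.13839896 174.49588918]
 [229.77149691 174.46419248]] [[230.96664206 138.94862532]]
```

View pics/k1.png

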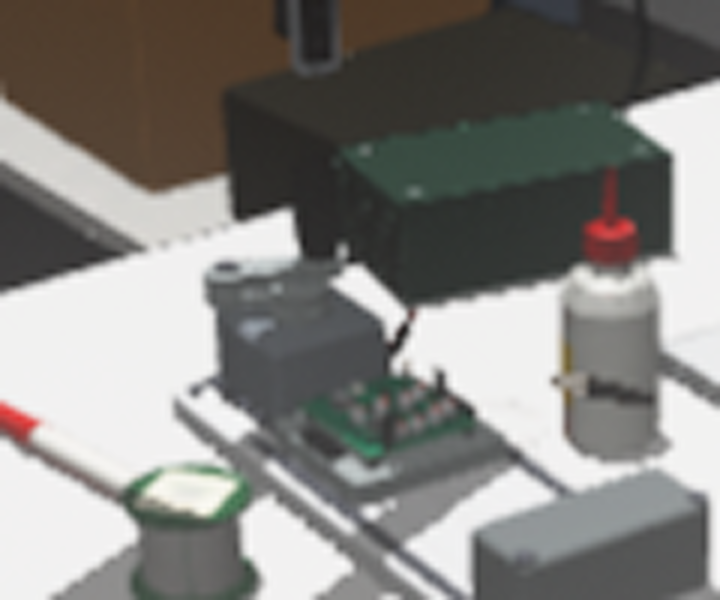

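The knob shows as a dark post at crop (318,225), within about 1-2 px of the predicted spot, with the pivot at (225,270) as expected and the fingers above. I'll descend around the knob and plan the unfold arc.

Request:
servo_tool(
  deltas=[
    [125,[0,0,1],[0,0,0]],
    [125,[0,0,2],[0,0,0]],
    [125,[0,0,3],[0,0,0]],
    [125,[0,0,3.6],[0,0,0]],
    [125,[0,0,3.95],[0,0,0]],
    [140,[0,0,3.95],[0,0,0]],
    [150,[0,0,3.95],[0,0,0]],
    [150,[0,0,3.95],[0,0,0]],
  ],
)

```text
time: 10.72
position: [0.5446, 0.2526, 0.0918]
orientation: [[0.906, -0.424, 0.002], [-0.424, -0.906, 0.0], [0.001, -0.001, -1.0]]
force: [0.7, 0.3, 0.7]
grip_width: 0.0358
gripper_force: 0.2
```

Run:
```python
from h import *
s,p,y=here(); print(p,np.degrees(y),s['grip_width'],s['force'])
P=np.array([.5063,.2731]);w=[]
for i in range(20):
    a=-27+173*(i+1)/20; q=P+.046*np.array([np.cos(np.radians(a)),np.sin(np.radians(a))]); w.append((*q,.0905,a-90))
rows(w,150,p,y); print(w[9],w[-1])
```

```text
[0.54458944 0.25263485 0.09181825] -115.0725916121158 0.03582844277094305 [0.73700192 0.2611716  0.69006562]
CALL [[150, [0.09, -0.31, 0.05], [0, 0, -0.84]], [150, [0.04, -0.58, 0.05], [0, 0, -1.92]], [150, [-0.05, -0.84, 0.05], [0, 0, -3.0]], [150, [-0.19, -1.09, 0.05], [0, 0, -4.08]], [150, [-0.35, -1.31, 0.05], [0, 0, -5.17]], [150, [-0.55, -1.5, 0.05], [0, 0, -6.25]], [150, [-0.78, -1.66, 0.05], [0, 0, -7.33]], [150, [-1.02, -1.79, 0.05], [0, 0, -8.41]], [150, [-1.29, -1.88, 0.05], [0, 0, -9.49]], [150, [-1.56, -1.92, 0.05], [0, 0, -10.57]]]
CALL [[150, [-0.02, -0.28, 0.0], [0, 0, -1.08]], [150, [-0.08, -0.55, 0.0], [0, 0, -2.16]], [150, [-0.19, -0.81, 0.0], [0, 0, -3.24]], [150, [-0.33, -1.04, 0.0], [0, 0, -4.32]], [150, [-0.5, -1.26, 0.0], [0, 0, -5.41]], [150, [-0.7, -1.45, 0.0], [0, 0, -6.49]], [150, [-0.94, -1.6, 0.0], [0, 0, -7.57]], [150, [-1.19, -1.72, 0.0], [0, 0, -8.65]], [150, [-1.45, -1.8, 0.0], [0, 0, -9.73]], [150, [-1.73, -1.84, 0.0], [0, 0, -10.81]]]
(np.float64(0.5296467646961923), np.float64(0.3127349413803102), 0.0905, -30.5) (np.float64(0.46816427166246805), np.float64(0.29882287355965437), 0.0905, 56.0)
```

Request:
servo_tool(
  deltas=[
    [150,[0.09,-0.31,0.05],[0,0,-0.8]],
    [150,[0.04,-0.58,0.05],[0,0,-1.9]],
    [150,[-0.05,-0.84,0.05],[0,0,-3]],
    [150,[-0.19,-1.09,0.05],[0,0,-4.1]],
    [150,[-0.35,-1.31,0.05],[0,0,-5.2]],
    [150,[-0.55,-1.5,0.05],[0,0,-6.2]],
    [150,[-0.78,-1.66,0.05],[0,0,-7.3]],
    [150,[-1.02,-1.79,0.05],[0,0,-8.4]],
    [150,[-1.29,-1.88,0.05],[0,0,-9.5]],
    [150,[-1.56,-1.92,0.05],[0,0,-10.6]],
  ],
)

```text
time: 11.98
position: [0.5299, 0.3128, 0.0905]
orientation: [[0.5, 0.866, 0.002], [0.866, -0.5, 0.001], [0.002, 0.002, -1.0]]
force: [1.8, 0.6, 0.1]
grip_width: 0.0349
gripper_force: 0.7
```

Run:
```python
from h import *
s,p,y=here(); print(p,np.degrees(y),s['grip_width'],s['force'],s['time'])
f=grab('top');g=grab('scene')
P=np.array([.5063,.2731,.083]);print(proj(f,[P,[.5327,.2517,.083],[p[0],p[1],.135]]),proj(g,[P,p+[0,0,.02]]))
a=cv2.resize(f['pixels'][150:250,130:230,::-1],(400,400),interpolation=cv2.INTER_CUBIC)
b=cv2.resize(g['pixels'][130:230,180:280,::-1],(400,400),interpolation=cv2.INTER_CUBIC)
cv2.imwrite('pics/u1.png',np.hstack([a,b]))
```

```text
[0.52986739 0.31280102 0.09053943] -29.987480380924254 0.03494596580609463 [1.75280681 0.55582576 0.10634258] 11.975
[[167.84402793 210.43307161]
 [177.21914122 199.34315695]
 [143.98191954 196.47768543]] [[218.13839896 174.49588918]
 [217.0142813  159.7639462 ]]
```

View pics/u1.png

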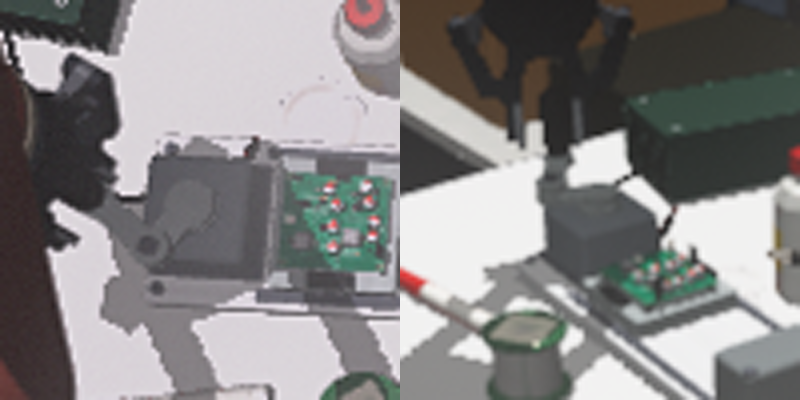

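The outer link has swung partway out. The pivot is at (150,245), as predicted, and the shaft hub is at (190,205), so the shaft hasn't turned. I've used all 10 pictures, so I go by numbers from here.

Request:
servo_tool(
  deltas=[
    [150,[-0.02,-0.28,0],[0,0,-1.1]],
    [150,[-0.08,-0.55,0],[0,0,-2.2]],
    [150,[-0.19,-0.81,0],[0,0,-3.2]],
    [150,[-0.33,-1.04,0],[0,0,-4.3]],
    [150,[-0.5,-1.26,0],[0,0,-5.4]],
    [150,[-0.7,-1.45,0],[0,0,-6.5]],
    [150,[-0.94,-1.6,0],[0,0,-7.6]],
    [150,[-1.19,-1.72,0],[0,0,-8.6]],
    [150,[-1.4,-1.78,0],[0,0,-9.5]],
  ],
)

```text
time: 13.2
position: [0.4733, 0.3046, 0.0902]
orientation: [[-0.716, 0.698, 0.001], [0.698, 0.716, 0.001], [-0.001, 0.001, -1.0]]
force: [1.0, 0.4, -0.4]
grip_width: 0.035
gripper_force: 0.4
```

Run:
```python
from h import *
s,p,y=here(); print(p,np.degrees(y),s['grip_width'],s['force'],s['gripper_force'],s['q'],s['time'])
v=p[:2]-[.5327,.2517]; print(np.linalg.norm(v),np.degrees(np.arctan2(v[1],v[0])))
f=grab('top'); hsv=cv2.cvtColor(f['pixels'],cv2.COLOR_RGB2HSV)
m=(hsv[...,0]>50)&(hsv[...,0]<90)&(hsv[...,1]>80)&(hsv[...,2]>50); m[:180]=0;m[232:]=0;m[:,:150]=0;m[:,300:]=0
vv,u=np.nonzero(m); print(len(u),u.min(),u.max(),np.median(u)); np.save('car0.npy',[u.max()])
def arc(a0,a1,n,S=(.5327,.2517),r=.08):
    return [(S[0]+r*np.cos(np.radians(a)),S[1]+r*np.sin(np.radians(a)),.0905,a-90) for a in np.linspace(a0,a1,n+1)[1:]]
w=arc(141,250,13); rows(w,150,p,y); print(w[-1])
```

```text
[0.47328449 0.30463454 0.09016585] 45.751867947344515 0.03498105647528179 [ 1.03869312  0.43641834 -0.41834188] 0.3842382039874792 [ 4.31822554e-01  2.17183009e-01  1.81118039e+00 -3.93096943e-05
  1.11192386e+00 -3.66680490e-01] 13.2
0.07957555152227629 138.30147827516356
262 200 226 211.0
CALL [[150, [-0.07, -0.61, -0.01], [0, 0, -1.7]], [150, [-0.21, -1.06, -0.01], [0, 0, -2.75]], [150, [-0.42, -1.48, -0.01], [0, 0, -3.8]], [150, [-0.69, -1.86, -0.01], [0, 0, -4.85]], [150, [-1.0, -2.21, -0.01], [0, 0, -5.9]], [150, [-1.37, -2.5, -0.01], [0, 0, -6.94]], [150, [-1.77, -2.73, -0.01], [0, 0, -7.99]], [150, [-2.21, -2.91, -0.01], [0, 0, -9.04]], [150, [-2.66, -3.02, -0.01], [0, 0, -10.09]], [150, [-3.13, -3.06, -0.01], [0, 0, -11.14]]]
CALL [[150, [-0.03, -0.47, 0.0], [0, 0, -1.05]], [150, [-0.14, -0.92, 0.0], [0, 0, -2.1]], [150, [-0.3, -1.36, 0.0], [0, 0, -3.14]]]
(np.float64(0.5053383885339464), np.float64(0.1765245903371273), 0.0905, np.float64(160.0))
```

Request:
servo_tool(
  deltas=[
    [150,[-0.02,-0.3,0],[0,0,-0.9]],
    [150,[-0.07,-0.61,0],[0,0,-1.7]],
    [150,[-0.21,-1.06,0],[0,0,-2.7]],
    [150,[-0.42,-1.48,0],[0,0,-3.8]],
    [150,[-0.69,-1.86,0],[0,0,-4.8]],
    [150,[-1,-2.21,0],[0,0,-5.9]],
    [150,[-1.37,-2.5,0],[0,0,-6.9]],
    [150,[-1.77,-2.73,0],[0,0,-8]],
    [150,[-2.21,-2.91,0],[0,0,-9]],
    [150,[-2.66,-3.02,0],[0,0,-10.1]],
  ],
)

```text
time: 14.5
position: [0.4686, 0.2047, 0.0903]
orientation: [[-0.804, -0.595, 0.001], [-0.595, 0.804, 0.002], [-0.002, 0.001, -1.0]]
force: [0.3, 3.7, 0.6]
grip_width: 0.0352
gripper_force: 1.5
```

```bash
cat >> h.py <<'E'
S0=np.array([.5327,.2517])
def arc(a0,a1,n,r=.08,z=.0905):
    return [(S0[0]+r*np.cos(np.radians(a)),S0[1]+r*np.sin(np.radians(a)),z,a-90) for a in np.linspace(a0,a1,n+1)[1:]]
def status():
    s,p,y=here(); v=p[:2]-S0; a=np.degrees(np.arctan2(v[1],v[0]))
    print('p',np.round(p,4),'yaw',round(np.degrees(y),1),'r',round(np.linalg.norm(v),4),'alpha',round(a,1),'F',np.round(s['force'],1),'w',round(s['grip_width'],4),'gf',round(s['gripper_force'],1),'q',np.round(s['q'],2),'t',s['time'])
    f=grab('top'); hsv=cv2.cvtColor(f['pixels'],cv2.COLOR_RGB2HSV)
    m=(hsv[...,0]>50)&(hsv[...,0]<90)&(hsv[...,1]>80)&(hsv[...,2]>50); m[:180]=0;m[232:]=0;m[:,:150]=0;m[:,300:]=0
    _,u=np.nonzero(m)
    if len(u): print('green',len(u),u.min(),u.max(),np.median(u))
    return p,y,a
E
python3 - <<'E'
from h import *
p,y,a=status()
rows(arc(234,247,2),150,p,y)
E
```

```text
p [0.4686 0.2047 0.0903] yaw 126.5 r 0.0795 alpha -143.7 F [0.3 3.7 0.6] w 0.0352 gf 1.5 q [ 0.26  0.1   1.94  0.    1.1  -1.95] t 14.5
green 173 209 234 219.0
CALL [[150, [-0.26, -1.31, -0.01], [0, 0, -3.0]], [150, [-0.42, -1.64, -0.01], [0, 0, -3.81]]]
```

Run:
```python
from h import *
s,p,y=here()
w=arc(217,246,4); rows(w,150,p,y)
x=w[-1]; k=arc(0,242,1)[0]
seq=[(*x[:2],.12,156),(*x[:2],.168,150)]+[(*k[:2],.175,156-184*(i+1)/18) for i in range(18)]
rows(seq,125,np.array(x[:3]),np.radians(x[3])); print(k,seq[-1])
```

```text
CALL [[150, [-0.01, -0.4, -0.01], [0, 0, -0.93]], [150, [-0.09, -0.79, -0.01], [0, 0, -1.83]], [150, [-0.22, -1.18, -0.01], [0, 0, -2.74]], [150, [-0.39, -1.54, -0.01], [0, 0, -3.65]]]
CALL [[125, [0.0, 0.0, -1.18], [0, 0, -0.0]], [125, [0.0, 0.0, -3.1], [0, 0, 0.75]], [125, [-0.01, 0.22, -3.38], [0, 0, 1.28]], [125, [-0.01, 0.22, -3.38], [0, 0, 2.56]], [125, [-0.01, 0.22, -3.38], [0, 0, 3.83]], [125, [-0.01, 0.22, -3.38], [0, 0, 5.11]], [125, [-0.01, 0.22, -3.38], [0, 0, 6.39]], [125, [-0.01, 0.22, -3.38], [0, 0, 7.67]], [125, [-0.01, 0.22, -3.38], [0, 0, 8.94]], [125, [-0.01, 0.22, -3.38], [0, 0, 10.22]]]
CALL [[125, [0.0, 0.0, 0.0], [0, 0, 1.28]], [125, [0.0, 0.0, 0.0], [0, 0, 2.56]], [125, [0.0, 0.0, 0.0], [0, 0, 3.83]], [125, [0.0, 0.0, 0.0], [0, 0, 5.11]], [125, [0.0, 0.0, 0.0], [0, 0, 6.39]], [125, [0.0, 0.0, 0.0], [0, 0, 7.67]], [125, [0.0, 0.0, 0.0], [0, 0, 8.94]], [125, [0.0, 0.0, 0.0], [0, 0, 10.22]], [125, [0.0, 0.0, 0.0], [0, 0, 11.5]], [125, [0.0, 0.0, 0.0], [0, 0, 12.78]]]
(np.float64(0.4951422749771287), np.float64(0.1810641925712858), 0.0905, np.float64(152.0)) (np.float64(0.4951422749771287), np.float64(0.1810641925712858), 0.175, -28.0)
```

Request:
servo_tool(
  deltas=[
    [150,[-0.01,-0.4,0],[0,0,-0.9]],
    [150,[-0.09,-0.79,0],[0,0,-1.8]],
    [150,[-0.22,-1.18,0],[0,0,-2.7]],
    [150,[-0.39,-1.54,0],[0,0,-3.6]],
    [125,[-0.39,-1.54,0],[0,0,-3.6]],
    [125,[-0.39,-1.54,-1.2],[0,0,-3.6]],
    [125,[-0.39,-1.54,-3.2],[0,0,-3.6]],
  ],
)

```text
time: 15.42
position: [0.4964, 0.1786, 0.1682]
orientation: [[-0.424, -0.906, -0.005], [-0.906, 0.424, -0.001], [0.004, 0.004, -1.0]]
force: [-0.3, 0.0, 0.7]
grip_width: 0.0438
gripper_force: 0.0
```

Request:
servo_tool(
  deltas=[
    [125,[0,0.2,-0.2],[0,0,1.2]],
    [125,[0,0.2,-0.2],[0,0,2.5]],
    [125,[0,0.2,-0.2],[0,0,3.8]],
    [125,[0,0.2,-0.2],[0,0,5.1]],
    [125,[0,0.2,-0.2],[0,0,6.4]],
    [125,[0,0.2,-0.2],[0,0,7.7]],
    [125,[0,0.2,-0.2],[0,0,9]],
    [125,[0,0.2,-0.2],[0,0,10.3]],
    [125,[0,0.2,-0.2],[0,0,11.6]],
    [125,[0,0.2,-0.2],[0,0,12.5]],
  ],
)

```text
time: 16.68
position: [0.4936, 0.1811, 0.1745]
orientation: [[-0.816, 0.578, -0.0], [0.578, 0.816, -0.0], [0.0, -0.001, -1.0]]
force: [-0.3, 0.5, -0.2]
grip_width: 0.0434
gripper_force: 0.0
```

Request:
servo_tool(
  deltas=[
    [125,[0,0,0],[0,0,1.3]],
    [125,[0,0,0],[0,0,2.6]],
    [125,[0,0,0],[0,0,3.9]],
    [125,[0,0,0],[0,0,5.2]],
    [125,[0,0,0],[0,0,6.5]],
    [125,[0,0,0],[0,0,7.8]],
    [125,[0,0,0],[0,0,9]],
    [125,[0,0,0],[0,0,10.1]],
    [125,[0,0,0],[0,0,10.1]],
  ],
)

```text
time: 17.8
position: [0.4936, 0.1811, 0.1745]
orientation: [[0.433, 0.901, -0.0], [0.901, -0.433, -0.0], [-0.0, -0.0, -1.0]]
force: [-0.2, 0.5, -0.1]
grip_width: 0.0436
gripper_force: 0.0
```

Run:
```python
from h import *
p,y,a=status()
k=arc(0,242,1)[0]; print(delta([k[0],k[1],.0905],np.radians(-28),p,y))
rows(arc(242,412,18),150,np.array(k[:3]),np.radians(k[3]+180))
```

```text
p [0.4936 0.1811 0.1745] yaw -25.7 r 0.0807 alpha -119.0 F [-0.2  0.5 -0.1] w 0.0436 gf 0.0 q [ 0.2   0.03  1.84 -0.    1.27  0.65] t 17.8
green 113 211 235 217.0
(array([0.02, 0.06, 3.36]), 0.29)
CALL [[150, [0.04, 0.53, 0.0], [0, 0, 21.32]], [150, [0.17, 1.04, 0.0], [0, 0, 20.14]], [150, [0.38, 1.52, 0.0], [0, 0, 18.96]], [150, [0.67, 1.96, 0.0], [0, 0, 17.78]], [150, [1.03, 2.35, 0.0], [0, 0, 16.6]], [150, [1.44, 2.67, 0.0], [0, 0, 15.42]], [150, [1.9, 2.93, 0.0], [0, 0, 14.24]], [150, [2.4, 3.1, 0.0], [0, 0, 13.06]], [150, [2.92, 3.19, 0.0], [0, 0, 11.88]], [150, [3.45, 3.19, 0.0], [0, 0, 10.69]]]
CALL [[150, [-0.04, -0.53, 0.0], [0, 0, -1.18]], [150, [-0.17, -1.04, 0.0], [0, 0, -2.36]], [150, [-0.38, -1.52, 0.0], [0, 0, -3.54]], [150, [-0.67, -1.96, 0.0], [0, 0, -4.72]], [150, [-1.03, -2.35, 0.0], [0, 0, -5.9]], [150, [-1.44, -2.67, 0.0], [0, 0, -7.08]], [150, [-1.9, -2.93, 0.0], [0, 0, -8.26]], [150, [-2.4, -3.1, 0.0], [0, 0, -9.44]]]
```

Request:
servo_tool(
  deltas=[
    [125,[0,0.06,0.8],[0,0,0.3]],
    [125,[0,0.06,1.4],[0,0,0.3]],
    [125,[0,0.06,2],[0,0,0.3]],
    [125,[0,0.06,2.7],[0,0,0.3]],
    [125,[0,0.06,3.36],[0,0,0.3]],
    [140,[0,0.06,3.36],[0,0,0.3]],
    [150,[0,0.06,3.36],[0,0,0.3]],
    [150,[0,0.06,3.36],[0,0,0.3]],
  ],
)

```text
time: 18.85
position: [0.496, 0.1806, 0.0914]
orientation: [[0.468, 0.884, 0.002], [0.884, -0.468, 0.0], [0.001, 0.001, -1.0]]
force: [-0.8, 0.6, -1.1]
grip_width: 0.035
gripper_force: 0.0
```

Run:
```python
from h import *
p,y,a=status()
w=[(a_[0],a_[1],a_[2],a_[3]+180) for a_ in arc(242,422,20)]
rows(w,150,p,y)
```

```text
p [0.496  0.1806 0.0914] yaw -27.9 r 0.08 alpha -117.3 F [-0.8  0.6 -1.1] w 0.035 gf 0.0 q [0.2  0.14 1.9  0.   1.1  0.69] t 18.85
green 52 214 237 219.0
CALL [[150, [0.04, 0.46, 0.04], [0, 0, -1.11]], [150, [0.15, 0.95, 0.04], [0, 0, -2.24]], [150, [0.35, 1.41, 0.04], [0, 0, -3.36]], [150, [0.61, 1.84, 0.04], [0, 0, -4.49]], [150, [0.93, 2.22, 0.04], [0, 0, -5.61]], [150, [1.31, 2.55, 0.04], [0, 0, -6.74]], [150, [1.74, 2.81, 0.04], [0, 0, -7.86]], [150, [2.2, 3.01, 0.04], [0, 0, -8.99]], [150, [2.69, 3.13, 0.04], [0, 0, -10.11]], [150, [3.19, 3.17, 0.04], [0, 0, -11.24]]]
CALL [[150, [0.04, 0.5, 0.0], [0, 0, -1.12]], [150, [0.16, 0.99, 0.0], [0, 0, -2.25]], [150, [0.35, 1.45, 0.0], [0, 0, -3.38]], [150, [0.61, 1.88, 0.0], [0, 0, -4.5]], [150, [0.94, 2.26, 0.0], [0, 0, -5.62]], [150, [1.32, 2.59, 0.0], [0, 0, -6.75]], [150, [1.75, 2.85, 0.0], [0, 0, -7.87]], [150, [2.21, 3.04, 0.0], [0, 0, -9.0]], [150, [2.7, 3.16, 0.0], [0, 0, -10.12]], [150, [3.2, 3.2, 0.0], [0, 0, -11.25]]]
```

Request:
servo_tool(
  deltas=[
    [150,[0.04,0.46,0.04],[0,0,-1.1]],
    [150,[0.15,0.95,0.04],[0,0,-2.2]],
    [150,[0.35,1.41,0.04],[0,0,-3.4]],
    [150,[0.61,1.84,0.04],[0,0,-4.5]],
    [150,[0.93,2.22,0.04],[0,0,-5.6]],
    [150,[1.31,2.55,0.04],[0,0,-6.7]],
    [150,[1.74,2.81,0.04],[0,0,-7.9]],
    [150,[2.2,3.01,0.04],[0,0,-9]],
    [150,[2.69,3.13,0.04],[0,0,-10.1]],
    [150,[3.19,3.17,0.04],[0,0,-11.2]],
  ],
)

```text
time: 20.15
position: [0.6037, 0.2126, 0.0901]
orientation: [[-0.883, 0.47, 0.001], [0.47, 0.883, -0.002], [-0.002, -0.001, -1.0]]
force: [1.6, -5.1, -0.2]
grip_width: 0.0349
gripper_force: 2.2
```

Run:
```python
from h import *
p,y,a=status()
w=[(a_[0],a_[1],a_[2],a_[3]+180) for a_ in arc(332,432,10)]
rows(w,150,p,y)
g=grab('scene'); hsv=cv2.cvtColor(g['pixels'],cv2.COLOR_RGB2HSV)
m=(hsv[...,0]>60)&(hsv[...,0]<85)&(hsv[...,1]>120)&(hsv[...,2]>60)
n,l,st,c=cv2.connectedComponentsWithStats(m.astype(np.uint8))
for i in range(1,n):
    if st[i,4]>40: print(st[i],c[i],ray(g,c[i],.045))
```

```text
p [0.6037 0.2126 0.0901] yaw 62.0 r 0.081 alpha -28.9 F [ 1.6 -5.1 -0.2] w 0.0349 gf 2.2 q [ 0.22  0.39  1.6  -0.    1.16 -0.86] t 20.15
green 302 219 244 228.5
CALL [[150, [0.09, 0.61, -0.02], [0, 0, -1.25]], [150, [0.23, 1.14, -0.02], [0, 0, -2.5]], [150, [0.47, 1.65, -0.02], [0, 0, -3.75]], [150, [0.79, 2.11, -0.02], [0, 0, -5.0]], [150, [1.18, 2.5, -0.02], [0, 0, -6.25]], [150, [1.64, 2.82, -0.02], [0, 0, -7.5]], [150, [2.15, 3.06, -0.02], [0, 0, -8.75]], [150, [2.69, 3.2, -0.02], [0, 0, -10.0]], [150, [3.24, 3.25, -0.02], [0, 0, -11.25]], [150, [3.8, 3.2, -0.02], [0, 0, -12.5]]]
```

Request:
servo_tool(
  deltas=[
    [150,[0.06,0.55,0],[0,0,-1.2]],
    [150,[0.23,1.14,0],[0,0,-2.5]],
    [150,[0.47,1.65,0],[0,0,-3.7]],
    [150,[0.79,2.11,0],[0,0,-5]],
    [150,[1.18,2.5,0],[0,0,-6.2]],
    [150,[1.64,2.82,0],[0,0,-7.5]],
    [150,[2.15,3.06,0],[0,0,-8.7]],
    [150,[2.69,3.2,0],[0,0,-10]],
    [150,[3.24,3.25,0],[0,0,-11.2]],
  ],
)

```text
time: 21.38
position: [0.5712, 0.3242, 0.0905]
orientation: [[-0.478, -0.878, 0.004], [-0.878, 0.478, 0.001], [-0.003, -0.003, -1.0]]
force: [4.0, -0.8, -2.1]
grip_width: 0.0349
gripper_force: 2.0
```

Run:
```python
from h import *
p,y,a=status()
x=(*p,np.degrees(y)); k=arc(0,418,1)[0]
print('k',k,delta([k[0],k[1],p[2]],y,p,y))
```

```text
p [0.5712 0.3242 0.0905] yaw 151.4 r 0.0821 alpha 62.1 F [ 4.  -0.8 -2.1] w 0.0349 gf 2.0 q [ 0.4   0.42  1.55 -0.    1.16 -2.25] t 21.375
green 281 229 255 239.0
k (np.float64(0.5750935411386564), np.float64(0.31954384769251404), 0.0905, np.float64(328.0)) (array([ 0.09, -0.23,  0.  ]), -0.0)
```

Request:
servo_tool(
  deltas=[
    [125,[0,0,0],[0,0,0]],
    [125,[0,-0.1,-1.2],[0,0,0]],
    [125,[0.05,-0.22,-3.2],[0,0,0]],
    [125,[0.05,-0.22,-3.4],[0,0,1.3]],
    [125,[0.05,-0.22,-3.4],[0,0,2.6]],
    [125,[0.05,-0.22,-3.4],[0,0,3.9]],
    [125,[0.05,-0.22,-3.4],[0,0,5.2]],
    [125,[0.05,-0.22,-3.4],[0,0,6.5]],
    [125,[0.05,-0.22,-3.4],[0,0,7.8]],
    [125,[0.05,-0.22,-3.4],[0,0,9]],
  ],
)

```text
time: 22.68
position: [0.574, 0.3195, 0.1744]
orientation: [[-0.981, 0.196, -0.001], [0.196, 0.981, -0.0], [0.001, -0.0, -1.0]]
force: [0.1, 0.1, -0.5]
grip_width: 0.0436
gripper_force: 0.0
```

Request:
servo_tool(
  deltas=[
    [125,[0,0,0],[0,0,1.3]],
    [125,[0,0,0],[0,0,2.6]],
    [125,[0,0,0],[0,0,3.9]],
    [125,[0,0,0],[0,0,5.2]],
    [125,[0,0,0],[0,0,6.5]],
    [125,[0,0,0],[0,0,7.8]],
    [125,[0,0,0],[0,0,9.1]],
    [125,[0,0,0],[0,0,10.4]],
    [125,[0,0,0],[0,0,11.7]],
    [125,[0,0,0],[0,0,13]],
  ],
)

```text
time: 23.92
position: [0.574, 0.3195, 0.1744]
orientation: [[0.428, 0.904, -0.001], [0.904, -0.428, -0.0], [-0.001, -0.001, -1.0]]
force: [-0.0, 0.6, -0.2]
grip_width: 0.0435
gripper_force: 0.0
```

Run:
```python
from h import *
p,y,a=status()
k=arc(0,418,1)[0]; print(delta([k[0],k[1],.0905],np.radians(k[3]),p,y))
```

```text
p [0.574  0.3195 0.1744] yaw -25.3 r 0.0794 alpha 58.6 F [-0.   0.6 -0.2] w 0.0435 gf 0.0 q [0.39 0.34 1.49 0.   1.31 0.83] t 23.925
green 282 229 255 239.0
(array([0.02, 0.04, 3.36]), 0.83)
```

Request:
servo_tool(
  deltas=[
    [125,[0,0.04,0.8],[0,0,0.8]],
    [125,[0,0.04,1.4],[0,0,0.8]],
    [125,[0,0.04,2],[0,0,0.8]],
    [125,[0,0.04,2.7],[0,0,0.8]],
    [125,[0,0.04,3.36],[0,0,0.8]],
    [140,[0,0.04,3.36],[0,0,0.8]],
    [150,[0,0.04,3.36],[0,0,0.8]],
    [150,[0,0.04,3.36],[0,0,0.8]],
  ],
)

```text
time: 24.98
position: [0.5757, 0.32, 0.0916]
orientation: [[0.516, 0.856, 0.002], [0.856, -0.516, 0.001], [0.001, 0.001, -1.0]]
force: [-0.3, -0.3, 0.5]
grip_width: 0.0353
gripper_force: 0.0
```

Run:
```python
from h import *
p,y,a=status()
rows(arc(418,518,10),150,p,y)
```

```text
p [0.5757 0.32   0.0916] yaw -31.1 r 0.0807 alpha 57.8 F [-0.3 -0.3  0.5] w 0.0353 gf 0.0 q [ 0.39  0.42  1.55 -0.    1.17  0.93] t 24.975
green 282 229 255 239.0
CALL [[150, [-0.07, -0.57, 0.04], [0, 0, -1.13]], [150, [-0.2, -1.11, 0.04], [0, 0, -2.38]], [150, [-0.43, -1.62, 0.04], [0, 0, -3.63]], [150, [-0.74, -2.08, 0.04], [0, 0, -4.88]], [150, [-1.13, -2.48, 0.04], [0, 0, -6.13]], [150, [-1.58, -2.81, 0.04], [0, 0, -7.38]], [150, [-2.08, -3.05, 0.04], [0, 0, -8.63]], [150, [-2.62, -3.2, 0.04], [0, 0, -9.88]], [150, [-3.17, -3.26, 0.04], [0, 0, -11.13]], [150, [-3.73, -3.22, 0.04], [0, 0, -12.38]]]
```

Request:
servo_tool(
  deltas=[
    [150,[-0.05,-0.5,0.04],[0,0,-1.1]],
    [150,[-0.2,-1.11,0.04],[0,0,-2.4]],
    [150,[-0.43,-1.62,0.04],[0,0,-3.6]],
    [150,[-0.74,-2.08,0.04],[0,0,-4.9]],
    [150,[-1.13,-2.48,0.04],[0,0,-6.1]],
    [150,[-1.58,-2.81,0.04],[0,0,-7.4]],
    [150,[-2.08,-3.05,0.04],[0,0,-8.6]],
    [150,[-2.62,-3.2,0.04],[0,0,-9.9]],
    [150,[-3.17,-3.26,0.04],[0,0,-11.1]],
    [150,[-3.73,-3.22,0.04],[0,0,-12.3]],
  ],
)

```text
time: 26.28
position: [0.4593, 0.282, 0.0911]
orientation: [[-0.925, 0.38, 0.004], [0.38, 0.925, 0.002], [-0.003, 0.004, -1.0]]
force: [2.7, 1.8, 0.3]
grip_width: 0.0355
gripper_force: 1.6
```

Run:
```python
from h import *
p,y,a=status()
rows(arc(518,548,10),150,p,y)
```

```text
p [0.4593 0.282  0.0911] yaw 67.6 r 0.0794 alpha 157.6 F [2.7 1.8 0.3] w 0.0355 gf 1.6 q [ 0.4   0.16  1.88  0.    1.1  -0.78] t 26.275
green 271 239 265 249.0
CALL [[150, [0.02, -0.19, 0.02], [0, 0, -0.42]], [150, [0.0, -0.36, 0.02], [0, 0, -0.79]], [150, [-0.02, -0.52, 0.02], [0, 0, -1.17]], [150, [-0.05, -0.69, 0.02], [0, 0, -1.54]], [150, [-0.09, -0.85, 0.02], [0, 0, -1.92]], [150, [-0.14, -1.01, 0.02], [0, 0, -2.29]], [150, [-0.2, -1.17, 0.02], [0, 0, -2.67]], [150, [-0.26, -1.32, 0.02], [0, 0, -3.04]], [150, [-0.34, -1.47, 0.02], [0, 0, -3.42]], [150, [-0.42, -1.62, 0.02], [0, 0, -3.79]]]
```

Request:
servo_tool(
  deltas=[
    [150,[0.01,-0.19,0],[0,0,-0.4]],
    [150,[0,-0.36,0],[0,0,-0.8]],
    [150,[-0.02,-0.52,0],[0,0,-1.2]],
    [150,[-0.05,-0.69,0],[0,0,-1.5]],
    [150,[-0.09,-0.85,0],[0,0,-1.9]],
    [150,[-0.14,-1.01,0],[0,0,-2.3]],
    [150,[-0.17,-1.09,0],[0,0,-2.5]],
  ],
)

```text
time: 27.2
position: [0.4526, 0.2553, 0.0907]
orientation: [[-0.999, 0.048, 0.003], [0.048, 0.999, 0.002], [-0.003, 0.002, -1.0]]
force: [1.7, 2.1, 1.8]
grip_width: 0.0352
gripper_force: 1.4
```

Request:
servo_tool(
  deltas=[
    [150,[0,-0.08,0],[0,0,-0.2]],
    [150,[-0.01,-0.16,0],[0,0,-0.4]],
  ],
)

```text
time: 27.45
position: [0.4528, 0.2529, 0.0907]
orientation: [[-1.0, -0.009, 0.004], [-0.009, 1.0, 0.005], [-0.004, 0.005, -1.0]]
force: [5.0, 14.1, -0.9]
grip_width: 0.035
gripper_force: 7.3
```

Request:
servo_tool(
  deltas=[
    [150,[0,-0.08,0],[0,0,-0.2]],
    [150,[-0.01,-0.16,0],[0,0,-0.4]],
  ],
)

```text
time: 27.7
position: [0.4538, 0.2518, 0.0909]
orientation: [[-0.998, -0.064, 0.006], [-0.064, 0.998, 0.011], [-0.007, 0.01, -1.0]]
force: [7.6, 28.1, -7.0]
grip_width: 0.0356
gripper_force: 13.5
```

The force rose to 28 N at the predicted angle, which is the home stop. I'll back off to mid-slack, open, lift and retreat.

Request:
servo_tool(
  deltas=[
    [150,[0,0.2,0],[0,0,0]],
    [125,[0,0.4,0],[0,0,0]],
    [125,[0,0.4,0],[0,0,0]],
    [125,[0,0.4,-1],[0,0,0]],
    [125,[0,0.4,-3],[0,0,0]],
    [125,[1,0.4,-4],[0,0,0]],
    [125,[2,2,-4.5],[0,0,0]],
    [125,[3,4,-5],[0,0,0]],
    [125,[4,6,-5],[0,0,0]],
    [125,[5,8,-5],[0,0,0]],
  ],
)

```text
time: 28.95
position: [0.3131, 0.4388, 0.2146]
orientation: [[-0.998, -0.064, 0.0], [-0.064, 0.998, -0.001], [-0.0, -0.001, -1.0]]
force: [1.3, 0.8, -0.6]
grip_width: 0.0438
gripper_force: 0.0
```

Request:
servo_tool(
  deltas=[
    [125,[0.8,2,0],[0,0,0]],
    [125,[1.5,4,0],[0,0,0]],
    [125,[1.5,4,0],[0,0,0]],
  ],
)

```text
time: 29.32
position: [0.2681, 0.5372, 0.2136]
orientation: [[-0.998, -0.068, -0.001], [-0.068, 0.998, -0.001], [0.001, -0.001, -1.0]]
force: [0.6, -0.1, 0.2]
grip_width: 0.0438
gripper_force: 0.0
```

Run:
```python
from h import *
p,y,a=status()
f=grab('top',"end.png"); hsv=cv2.cvtColor(f['pixels'],cv2.COLOR_RGB2HSV);H,S,V=[hsv[...,i] for i in range(3)]
# carriage front / dock gap profile along stage axis, brightness along line at z=.03
gray=cv2.cvtColor(f['pixels'],cv2.COLOR_RGB2GRAY)
xs=np.array([np.cos(-.07),np.sin(-.07)]);ys=np.array([.07,.9975]);O=np.array([.525,.142])
for sx in (-.03,0.03):
    L=[]
    for sy in np.arange(-.135,.01,.005):
        q=O+sx*xs+sy*ys; u=proj(f,[[*q,.045]])[0].round().astype(int); L.append(int(gray[u[1],u[0]]))
    print(sx,L)
# green board extents in stage y
m=(H>50)&(H<90)&(S>80)&(V>50); m[:180]=0;m[232:]=0;m[:,:150]=0;m[:,300:]=0
v,u=np.nonzero(m); P=ray(f,np.c_[u,v],.04)[:,:2]-O; print('board stage y',np.percentile(P@ys,[1,50,99]))
# dark knob: at expected alpha 177
k=S0+.08*np.array([np.cos(np.radians(177)),np.sin(np.radians(177))])
c=proj(f,[[*k,.135],[*k,.083]]); print(c); 
m=(V<60).astype(np.uint8); m[:170]=0;m[260:]=0;m[:,:140]=0;m[:,220:]=0
n,l,st,ce=cv2.connectedComponentsWithStats(m)
print([(st[i].tolist(),ce[i].round(1).tolist()) for i in range(1,n) if st[i,4]>15])
```

```text
p [0.2681 0.5372 0.2136] yaw 93.9 r 0.3893 alpha 132.8 F [ 0.6 -0.1  0.2] w 0.0438 gf 0.0 q [ 0.98  0.18  1.61  0.    1.36 -0.66] t 29.325
green 245 241 267 252.0
-0.03 [131, 129, 129, 132, 86, 151, 133, 101, 98, 102, 99, 102, 125, 121, 103, 100, 99, 102, 105, 115, 159, 184, 186, 186, 185, 185, 187, 187, 185, 186]
0.03 [127, 127, 125, 127, 113, 145, 154, 156, 155, 157, 86, 85, 84, 85, 85, 87, 151, 154, 154, 152, 156, 182, 186, 185, 187, 187, 186, 185, 188, 185]
board stage y [-0.1019672  -0.06439097 -0.03938931]
[[168.18027753 230.26102018]
 [174.42998156 232.85893877]]
[]
```

Run:
```python
from h import *
f=grab('top'); V=f['pixels'].max(2)
m=(V<90).astype(np.uint8); m[:170]=0;m[260:]=0;m[:,:140]=0;m[:,220:]=0
n,l,st,ce=cv2.connectedComponentsWithStats(m)
print([(st[i].tolist(),ce[i].round(1).tolist()) for i in range(1,n) if st[i,4]>15])
hsv=cv2.cvtColor(f['pixels'],cv2.COLOR_RGB2HSV);H,S,V=[hsv[...,i] for i in range(3)]
for n,m,z,(a,b,c,d) in [('capred',((H<8)|(H>172))&(S>100),.142,(140,175,205,240)),('spool',(H>50)&(H<90)&(S>80),.045,(238,275,200,245)),('penred',((H<8)|(H>172))&(S>100),.01,(235,270,130,190))]:
    q=np.zeros(H.shape,bool);q[a:b,c:d]=1; v,u=np.nonzero(m&q); print(n,len(u),u.mean(),v.mean())
    g=cv2.imread('pics/top0.png')[:,:,::-1]; hs=cv2.cvtColor(g,cv2.COLOR_RGB2HSV);h,s_=hs[...,0],hs[...,1]
    m0=(((h<8)|(h>172))&(s_>100)) if 'red' in n else (h>50)&(h<90)&(s_>80); v,u=np.nonzero(m0&q); print('  before',len(u),u.mean(),v.mean())
```

```text
[([140, 183, 27, 18, 58], [151.2, 193.6]), ([178, 192, 19, 28, 135], [189.5, 210.3]), ([163, 226, 14, 12, 124], [169.5, 231.6])]
capred 41 220.6829268292683 151.97560975609755
  before 42 220.78571428571428 151.95238095238096
spool 6 217.5 258.3333333333333
  before 7 221.57142857142858 252.85714285714286
penred 86 152.17441860465115 253.3139534883721
  before 86 152.17441860465115 253.3139534883721
```

```bash
python3 -c "
from cell import bot; print(bot.job_done())"
```

```text
the job is handed in; nothing more can be done
None
```

The job is handed in: the screwdriver lies on the mat parallel to the red one, the crank is unfolded and the carriage is home against the dock. The bottle and pen have not moved. The spool was never approached, though its colour mask was too weak to confirm that it stayed put.

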